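Unlock the metal-stock drawer and pull it open

TASK

Take the square-headed key from the wooden key block, put it fully into the lock on top of the plywood cabinet and turn it the way that unlocks (it may be either way: the wrong way comes to a hard stop early), then pull the drawer out as far as it goes. Leave the key fully in the lock, and leave the round-headed key and the other things lying about where they are.

Things in the scene. Friction and masses are not known exactly. Their poses are not given: they have to be found in the camera images.
- cabinet: fixed plywood cabinet 220 mm wide (y), 220 mm deep (x), 90 mm high, with one drawer; origin on the table under the lock's axis, 45 mm behind the carcass front, midway across; -x is its front. The lock turns stiffly about z: one way about 83 deg, drawing the bolt (free beyond about 45 deg); the other way a dead stop at about 30 deg. Which way is which varies and cannot be seen
- lock (a point): centre of the key slot's mouth, 99 mm above the table, on the cabinet's top; fixed, does not turn with the lock. Axes as the cabinet's: z up, x along the slot at the start. The slot, in a brass cylinder 26 x 20 mm inside a steel collar 52 mm across and 1 mm lower, is 14 mm long (x), 7 mm wide (y) and 25 mm deep, with a 1.5 mm chamfer
- stock_drawer (a joint): how far the drawer is out, m: 0 shut, 0.100 at its stop, along the cabinet's -x; locked, it gives only about 3 mm. It drags with a few newtons
- drawer_handle (a point): middle of the drawer's bar handle: steel bar of 10 mm diameter, 100 mm long along the cabinet's y, legs at its ends, 60 mm above the table, its axis 40 mm in front of the drawer face (97 mm in front of the lock's axis when shut). Moves with the drawer; axes as the cabinet's
- key: steel key with a square-cornered bow 28 mm wide (x), 10 mm thick (y), 34 mm high, and a flat blade 12 x 5 mm, 22 mm long, pointing down; origin at the shoulder (the bow's underside, where the blade begins), z up along the key. It stands in one of the key block's two holes; seated in the lock, its origin is at lock. Alike when turned half round
- key_tip (a point): the middle of the end of the key's blade, 22 mm below its origin
- key_block: fixed wooden block 130 (x) x 50 (y) x 40 mm high with two holes 70 mm apart along its x, a key standing in each, shoulder on the block's top, key axes as the block's; origin under its centre
- spare_key: the other steel key: round bow 32 mm across and 10 mm thick, blade 10 mm wide; not for this lock; origin at its shoulder as with key
- flux_jar: small glass jar 48 mm across, 55 mm tall, on the rear of the cabinet's top; origin under its foot
- tin: flat round metal tin 62 mm across, 24 mm tall, on the rear of the cabinet's top; origin under its foot
- bench_block: steel block 60 x 60 x 25 mm on the table; origin under its centre
- ring_mandrel: upright tapered steel mandrel on an 80 mm foot, 190 mm tall; origin under its foot
- hammer: hammer 240 mm long lying on the table; origin under its handle's line
- tool_mug: white cup 80 mm across, 90 mm tall; origin under its foot
- tweezers: steel tweezers 150 mm long lying on the table in front of the cabinet; origin under the middle

How it is judged:
By the outcome, as a careful person would: the job done as asked, in the order asked, and still so for the second after the job is handed in, with the robot touching nothing.
It also fails if it takes over 72 s, if anything falls off the work surface, if the arm or the gripper's body presses on something with over 40 N, if the wrist force passes 120 N, or if a joint passes its speed limit or range.

ROBOT

A 7-joint arm with a two-finger parallel gripper is mounted at the origin on the work surface. World frame = base frame: x ahead of the robot, y to its left, z up, the work surface at z = 0. Lengths are in m, angles in rad, forces in N, time in s.
With the tool pointing down it reaches from about 0.35 to 0.9 m from the base axis. Payload 8.1 kg.
Tool frame: the origin (TCP) lies between the finger pads; the fingertips stand 17 mm ahead of it and the grasp point (between the pads) lies 2 mm behind it; z points along the fingers, y is the line along which they close (so a half turn about z gives the same grasp; the last joint's range is limited). The gripper opens to 85 mm and grips with 20 to 120 N. Pads are 22 mm wide; open, the fingers measure 114 mm over their backs; the gripper's body (76 mm by 85 mm) begins 54 mm behind the grasp point. The pads swing forward as they close: fully open they stand 13 mm farther back than shut.
Start: joints at [-1.286, 0.434, 0.025, 1.573, -0.012, 1.134, -0.075], TCP at [0.236, 0.579, 0.248] pointing down, gripper open.
Joint ranges: [-2.62, 2.62], [-0.44, 2.09], [-1.27, 1.32], [0.08, 2.57], [-1.32, 4.46], [0.12, 2], [-2.74, 2.74]. Speed limits (rad/s): [2.22, 2.22, 3.01, 3.01, 3.14, 3.14, 3.14].

INTERFACE

Orientations are given as a 3x3 rotation matrix whose columns are the frame's x, y, z axes.
In Python, from bench import bot, cams gives the robot as it stands. The module is installed in compiled form; this text tells all that it offers.
- The arm moves only by the shell command python3 -m creep 'ROWS' [FORCE]. ROWS is JSON, a list of rows, each a list of 7 numbers: the finger opening in mm, from 0 to 85.4, then the shift along the world's x, y, z in mm, then the turn, a rotation vector about the world's x, y, z in degrees. A call has 1 to 8 rows; each row shifts and turns the commanded pose from where the row before left it; what a row does not reach is not made up. A row lasts 1/10 s, in which the tool goes at most 50 mm and 8.59 degrees, less where a joint would pass 70% of its speed; a pose out of reach is approached as far as the arm can. A call is refused whole if a number of a shift passes 50 or a number of a turn 8.59, either way. A call with a gripper value outside its range is refused whole. The fingers move at their own pace and stop on an object; FORCE is the grip in N (left out, the last holds). Time passes only in rows, so rows that do not move let the fingers close. It gives the time, the measured TCP pose, the force, the opening and the grip force at its end, in the units of the state.
- bot.get_obs(): the state, without advancing time (a new reading comes with each control period).
- cams.grab_frame(name): name is "scene" or "side" or "wrist"; returns a dict with "image" (420x560x3 uint8, red, green, blue), "mtx" (3x3 intrinsics, pixels), "world_from_camera" (4x4, takes a point from camera to world coordinates); the wrist camera has in their place "hand_eye" (4x4, takes a point from camera to tool coordinates, whose origin is the TCP and whose axes are the flange's). Camera axes: x right, y up, looking along -z (the intrinsics and any distortion apply to the point x, -y, -z); pixel columns grow to the right and rows downward; lengths in m; the calibration is good to about 2 mm. A picture is of the moment at which its call begins: read the wrist's pose just before it. There is no depth.
- bot.job_done(): hands the job in; it is judged then, once.
Trained networks look in a picture, given as the dict that the camera call returned (one of the last four; its "shot" number tells which), for a name from the list of things; names that differ only in an ending like _2 or _b are one class to them, and where a whole thing is asked for, a point or a joint stands for the part that bears it (a point fixed in the world has none). Each returns a list of dicts, best first, with "score" (0 to 1); they miss things now and then, are a little off and sometimes report something else, mostly with a low value. They report only what shows in the picture. A call takes as long as a camera call.
- cams.spot_in(label, picture): "bbox" ([left, top, right, bottom] as shares, 0 to 1, of the picture: columns of its width, rows of its height, round what is visible of it).
- cams.regions_of(label, picture): "region" (420x560 bool, what is visible of it) and "bbox" ([left, top, right, bottom] as shares, 0 to 1, of the picture: columns of its width, rows of its height, round what is visible of it).
The state is a dict: "time_s": time; "joints": joint angles; "joint_vel": joint speeds; "joint_torque": joint torques, N m; "position": TCP position; "orientation": TCP orientation; "force": force on the tool from outside, world axes, zero at the start; "torque": the same for the moment, N m; "gripper_width": finger opening in m; "finger_force": force on a finger pad.
Only numpy, scipy, OpenCV 4.12 (cv2) and the standard library are available. Lean on these libraries where they do the work, as an engineer would, in place of code of your own. Each camera call takes 0.05 s, during which the arm holds its last target. There are 200 camera calls.

## Working session

There is one attempt and no reset: what is moved stays moved. The work goes in short steps, Python scripts to look and compute and a shell command to move; the robot and the scene stay as the last step left them, time stands still between calls to the robot, and variables do not carry over. Pictures are saved under pics/ and viewed, at most 14 in all, crops included, and the job is handed in when it is done.

```bash
mkdir -p pics; cat > h.py <<'E'
import numpy as np, cv2
from bench import bot, cams
def grab(n):
    o=bot.get_obs(); f=cams.grab_frame(n)
    if n=="wrist":
        T=np.eye(4);T[:3,:3]=np.array(o["orientation"]);T[:3,3]=o["position"]
        f["W"]=T@np.array(f["hand_eye"])
    else: f["W"]=np.array(f["world_from_camera"])
    return f
def save(f,n): cv2.imwrite("pics/"+n,cv2.cvtColor(f["image"],cv2.COLOR_RGB2BGR))
def ray(f,u,v):
    K=np.array(f["mtx"]); d=np.linalg.inv(K)@[u,v,1]; d=f["W"][:3,:3]@(d*[1,-1,-1]); return f["W"][:3,3],d
def onz(f,u,v,z):
    c,d=ray(f,u,v); return c+d*(z-c[2])/d[2]
def proj(f,p):
    p=np.linalg.inv(f["W"])@np.r_[p,1]; q=np.array(f["mtx"])@(p[:3]*[1,-1,-1]); return q[:2]/q[2]
E
python3 - <<'E'
from h import *
ks=None
for n in ("scene","side","wrist"):
    f=grab(n); save(f,n+"0.png")
    if ks is None: print([k for k in f])
    ks=1
    print(n,f["W"][:3,3].round(3),np.array(f["mtx"])[0,0])
    for l in ("key","spare_key","key_block","cabinet","lock","drawer_handle"):
        try:r=cams.spot_in(l,f)
        except Exception as e: print(l,e);continue
        print(l,[(round(x["score"],2),(np.array(x["bbox"])*[560,420,560,420]).round(1).tolist()) for x in r[:3]])
o=bot.get_obs();print(o["time_s"],o["position"],np.array(o["orientation"]).round(3).tolist(),o["gripper_width"])
E
```

```text
['image', 'mtx', 'world_from_camera', 'shot', 'W']
scene [ 1.263 -0.404  0.806] 397.97747560858824
key [(0.39, [330.8, 168.3, 342.2, 183.1]), (0.25, [319.1, 160.1, 322.6, 169.7])]
spare_key [(0.58, [316.7, 162.8, 324.6, 171.3])]
key_block [(0.62, [307.2, 165.5, 348.3, 196.8])]
cabinet [(0.63, [206.2, 213.8, 337.0, 331.3]), (0.59, [45.3, 244.0, 144.8, 286.1])]
lock [(0.91, [208.0, 216.9, 337.0, 333.3])]
drawer_handle [(0.84, [213.9, 221.3, 249.7, 246.0])]
side [0.536 0.922 0.914] 462.4550207637801
key []
spare_key [(0.68, [280.5, 176.9, 306.8, 243.3])]
key_block [(0.59, [306.0, 305.3, 370.0, 334.9])]
cabinet [(0.66, [206.9, 174.8, 305.0, 254.7])]
lock [(0.87, [205.3, 176.9, 305.1, 253.5])]
drawer_handle [(0.78, [279.9, 181.0, 306.1, 244.2]), (0.15, [261.3, 128.7, 287.8, 157.1])]
wrist [0.17  0.606 0.374] 346.895154409487
key []
spare_key [(0.55, [55.2, 412.2, 70.6, 419.9])]
key_block [(0.78, [58.9, 402.3, 95.7, 417.5])]
cabinet []
lock [(0.37, [56.9, 412.3, 69.7, 420.0])]
drawer_handle []
1.05 [0.23635834 0.57859076 0.24834431] [[-0.926, 0.378, 0.0], [0.378, 0.926, 0.0], [-0.0, 0.0, -1.0]] 0.08521783203433757
```

```bash
python3 - <<'E'
import cv2,numpy as np
a=cv2.imread("pics/scene0.png")[120:350,190:390];b=cv2.imread("pics/side0.png")[110:350,190:400]
a=cv2.resize(a,None,fx=2,fy=2,interpolation=2);b=cv2.resize(b,None,fx=1.9,fy=1.9,interpolation=2)
h=max(a.shape[0],b.shape[0]);p=lambda x:cv2.copyMakeBorder(x,0,h-x.shape[0],0,0,0)
c=np.hstack([p(a),p(b)]);cv2.imwrite("pics/c0.png",c[:600,:800])
E
```

```text
(no output)
```

View pics/c0.png

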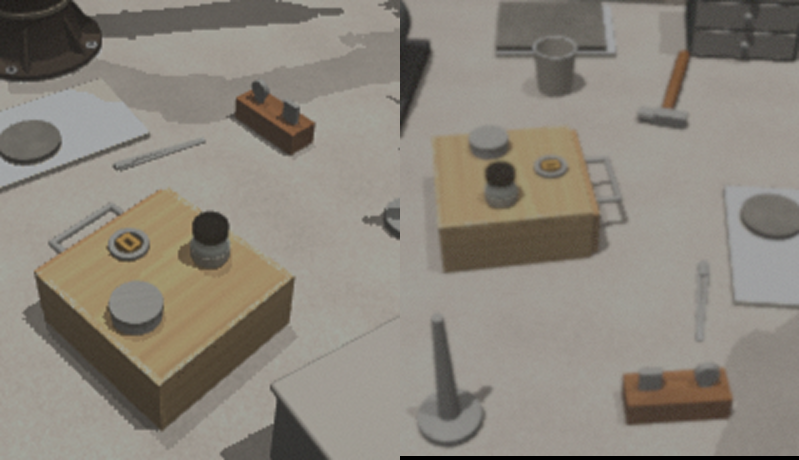

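View pics/scene0.png

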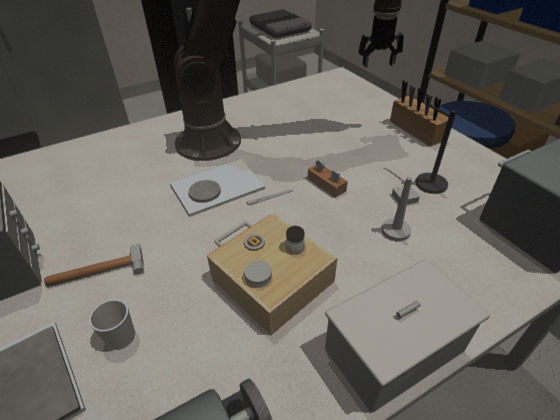

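The crops show the cabinet, with its brass lock at scene (254,241) and side (269,197). The key block has one bow at scene (320,166) and one at (336,176). The second looks square.

```bash
python3 - <<'E'
from h import *
s=grab("scene");d=grab("side")
r=lambda f,a,b,z:onz(f,190+a,b,z).round(4)
S=lambda x,y,z:onz(s,190+x/2,120+y/2,z).round(4)
D=lambda x,y,z:onz(d,190+(x-400)/1.9,110+y/1.9,z).round(4)
print("lock",S(128,243,.099),D(550,165,.099))
print("keyB",S(291,112,.057),D(650,378,.057))
print("keyA",S(259,93,.057),D(708,374,.057))
print("corners top cabinet S: W,N,E,S",S(37,272,.09),S(165,190,.09),S(293,280,.09),S(160,375,.09))
print("D",D(434,132,.09),D(578,128,.09),D(597,213,.09),D(438,222,.09))
print("block top S",S(236,96,.04),S(252,88,.04),S(313,124,.04),S(293,137,.04))
print("block top D",D(623,376,.04),D(727,370,.04),D(730,401,.04),D(627,406,.04))
print("handle S",S(50,243,.06),S(112,206,.06),"D",D(610,160,.06),D(625,220,.06))
print(bot.get_obs()["time_s"])
E
```

```text
lock [ 0.6415 -0.1295  0.099 ] [ 0.6368 -0.1214  0.099 ]
keyB [0.4859 0.2333 0.057 ] [0.4809 0.2363 0.057 ]
keyA [0.4185 0.2196 0.057 ] [0.4096 0.2244 0.057 ]
corners top cabinet S: W,N,E,S [ 0.6198 -0.2422  0.09  ] [ 0.5725 -0.0387  0.09  ] [0.7877 0.0135 0.09  ] [ 0.8232 -0.1861  0.09  ]
D [ 0.8299 -0.2016  0.09  ] [ 0.602  -0.2336  0.09  ] [ 0.5606 -0.0276  0.09  ] [0.7827 0.0111 0.09  ]
block top S [0.3866 0.1972 0.04  ] [0.3817 0.2319 0.04  ] [0.5112 0.2586 0.04  ] [0.5212 0.2131 0.04  ]
block top D [0.5135 0.2223 0.04  ] [0.3828 0.2023 0.04  ] [0.3821 0.2501 0.04  ] [0.5074 0.2675 0.04  ]
handle S [ 0.5549 -0.2014  0.06  ] [ 0.5342 -0.101   0.06  ] D [ 0.5476 -0.1928  0.06  ] [ 0.5196 -0.0501  0.06  ]
1.15
```

```bash
python3 -m creep '[[85,9,-20,0,0,0,-8.3],[85,9,-20,0,0,0,-8.3],[85,9,-20,0,0,0,-8.3],[85,9,-20,0,0,0,-8.3],[85,9,-20,0,0,0,-8.3],[85,9,-20,0,0,0,-8.3],[85,9,-20,0,0,0,-8.3],[85,9,-20,0,0,0,-8.3]]'
python3 -m creep '[[85,9,-20,0,0,0,-8.3],[85,9,-20,0,0,0,-8.3],[85,9,-20,0,0,0,-8.3],[85,9,-20,0,0,0,-8.3],[85,9,-20,0,0,0,-8.3],[85,9,-20,0,0,0,-8.3],[85,9,-20,0,0,0,-8.3],[85,9,-20,0,0,0,-8.3]]'
python3 -m creep '[[85,9,-20,0,0,0,-8.3],[85,9,-20,0,0,0,-8.3],[85,0,0,0,0,0,0],[85,0,0,0,0,0,0]]'
python3 - <<'E'
from h import *
f=grab("wrist");save(f,"w1.png")
o=bot.get_obs();print(o["joints"],np.array(o["orientation"]).round(3).tolist(),f["W"].round(3).tolist())
for l in ("key","spare_key","key_block"):
    print(l,[(round(x["score"],2),(np.array(x["bbox"])*[560,420,560,420]).round(1).tolist()) for x in cams.spot_in(l,f)[:3]])
E
```

```text
time_s: 1.95
position: [0.3087, 0.4178, 0.2484]
orientation: [[-0.018, 1.0, 0.0], [1.0, 0.018, 0.0], [0.0, 0.0, -1.0]]
force: [0.2, -0.8, 0.2]
gripper_width: 0.085
finger_force: 0.0
time_s: 2.75
position: [0.3807, 0.2578, 0.2485]
orientation: [[0.909, 0.417, 0.0], [0.417, -0.909, 0.0], [0.0, -0.0, -1.0]]
force: [-0.1, -0.1, -0.2]
gripper_width: 0.0851
finger_force: 0.0
time_s: 3.15
position: [0.3984, 0.2187, 0.2485]
orientation: [[0.989, 0.147, 0.0], [0.147, -0.989, 0.001], [0.0, -0.001, -1.0]]
force: [0.8, 0.1, -1.0]
gripper_width: 0.0851
finger_force: 0.0
[-1.18286393  0.15918434  0.65391725  2.00654062 -0.11452164  1.01105115
 -1.89613039] [[0.989, 0.148, -0.0], [0.148, -0.989, 0.0], [0.0, -0.0, -1.0]] [[0.146, 0.949, 0.281, 0.47], [-0.989, 0.14, 0.041, 0.229], [0.0, -0.284, 0.959, 0.374], [0.0, 0.0, 0.0, 1.0]]
key [(0.93, [268.3, 70.3, 278.4, 104.9])]
spare_key [(0.55, [270.2, 153.2, 278.9, 188.7])]
key_block [(0.69, [244.2, 55.6, 303.5, 197.6])]
```

View pics/w1.png

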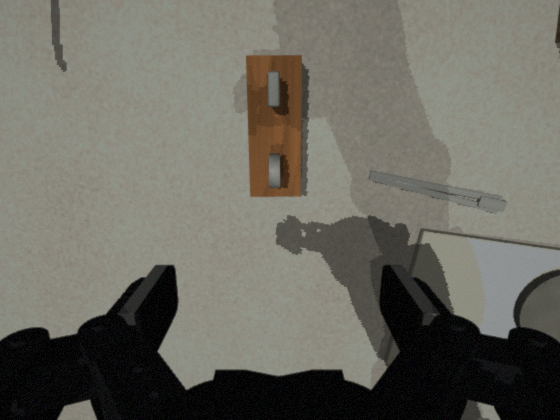

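The square key is the upper one in the wrist view at (273,88), and the round one is at (275,170). The block is nearly aligned with the tool.

```bash
python3 - <<'E'
from h import *
f=grab("wrist")
im=f["image"].astype(int)
for l in ("key","spare_key","key_block"):
    r=cams.regions_of(l,f)
    if not r: print(l,"none");continue
    m=r[0]["region"];ys,xs=np.nonzero(m)
    mr=cv2.minAreaRect(np.c_[xs,ys].astype(np.float32));c=cv2.boxPoints(mr);z=.04 if l=="key_block" else .074
    print(l,mr,"centre",onz(f,*mr[0],z).round(4),"corners",[onz(f,*p,z).round(4)[:2].tolist() for p in c])
# block by colour
hsv=cv2.cvtColor(f["image"],cv2.COLOR_RGB2HSV)
m=((hsv[...,1]>110)&(hsv[...,0]<20)).astype(np.uint8);m[:, :200]=0;m[250:]=0;m[:,350:]=0
ct=max(cv2.findContours(m,0,1)[0],key=cv2.contourArea);mr=cv2.minAreaRect(ct);
P=np.array([onz(f,*p,.04)[:2] for p in cv2.boxPoints(mr)]);print("col",mr,P.round(4).tolist(),P.mean(0))
Q=np.array([onz(f,*p[0],.04)[:2] for p in ct],np.float32);q=cv2.minAreaRect(Q*1000);print("metric",q)
E
```

```text
key ((274.5, 89.0), (36.0, 11.0), 90.0) centre [0.4809 0.2348 0.074 ] corners [[0.4939, 0.2412], [0.4952, 0.2324], [0.4676, 0.2282], [0.4662, 0.2373]]
spare_key ((275.5, 170.0), (34.0, 11.0), 90.0) centre [0.4147 0.2242 0.074 ] corners [[0.4286, 0.2311], [0.43, 0.2217], [0.4003, 0.2172], [0.3989, 0.2268]]
key_block ((275.0, 124.5), (141.0, 56.0), 90.0) centre [0.451  0.2303 0.04  ] corners [[0.5077, 0.2637], [0.515, 0.2145], [0.3876, 0.1929], [0.3794, 0.2479]]
col ((274.5, 125.0), (140.0, 55.0), 90.0) [[0.5069, 0.2636], [0.5141, 0.2153], [0.3874, 0.1939], [0.3794, 0.2479]] [0.44694457 0.23017416]
metric ((447.02044677734375, 229.54286193847656), (128.67027282714844, 49.90095901489258), 8.793144226074219)
```

```bash
python3 -m creep '[[40,21,4,-10,0,0,0.3],[40,21,4,-20,0,0,0],[40,21,4,-25,0,0,0],[40,20,4,-25,0,0,0],[40,0,0,-25,0,0,0],[40,0,0,-25,0,0,0],[40,0,0,-20,0,0,0],[40,0,0,0,0,0,0]]' 60
python3 - <<'E'
from h import *
f=grab("wrist");save(f,"w2.png")
o=bot.get_obs();print(o["position"],f["W"][:3,3])
for l in ("key","spare_key"):
  for x in cams.regions_of(l,f)[:1]:
    ys,xs=np.nonzero(x["region"]);mr=cv2.minAreaRect(np.c_[xs,ys].astype(np.float32));print(l,x["score"],mr,onz(f,*mr[0],.074))
E
```

```text
time_s: 4.35
position: [0.4798, 0.234, 0.096]
orientation: [[0.988, 0.151, -0.004], [0.151, -0.988, -0.003], [-0.004, 0.002, -1.0]]
force: [0.7, -0.3, -0.1]
gripper_width: 0.0401
finger_force: 0.0
[0.48070747 0.23427238 0.09749896] [0.55211134 0.24523437 0.22113255]
key 0.62 ((276.0, 250.0), (74.0, 20.0), 90.0) [0.48761974 0.23611959 0.074     ]
```

View pics/w2.png

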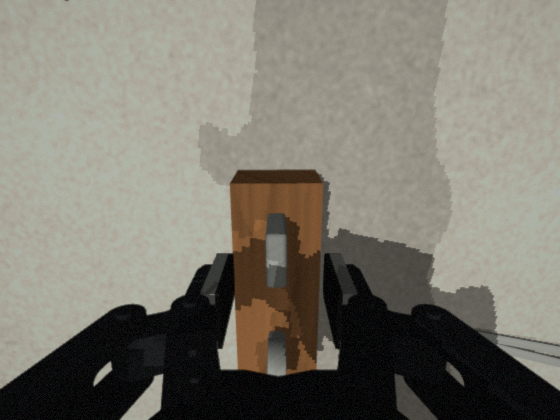

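The key stands between the fingers, with its top face at about (276,261).

```bash
python3 -m creep '[[30,1,1,-13,0,0,0],[25,0,0,-12,0,0,0],[25,0,0,-12,0,0,0],[25,0,0,0,0,0,0],[0,0,0,0,0,0,0],[0,0,0,0,0,0,0],[0,0,0,0,0,0,0],[0,0,0,0,0,0,0]]' 60
```

```text
time_s: 5.3
position: [0.4825, 0.2357, 0.0616]
orientation: [[0.989, 0.151, 0.0], [0.151, -0.989, 0.0], [0.0, -0.0, -1.0]]
force: [-0.0, 0.2, -0.2]
gripper_width: 0.0088
finger_force: 60.0
```

```bash
python3 -m creep '[[0,0,0,8,0,0,0],[0,0,0,20,0,0,0],[0,0,0,30,0,0,0],[0,4,-12,40,0,0,0],[0,8,-30,40,0,0,0],[0,12,-30,20,0,0,1],[0,12,-30,0,0,0,1],[0,12,-35,0,0,0,1]]'
python3 -m creep '[[0,12,-45,0,0,0,0.8],[0,12,-45,0,0,0,0],[0,12,-45,0,0,0,0],[0,12,-45,0,0,0,0],[0,10,-30,0,0,0,0],[0,8,-20,0,0,0,0],[0,5,-6,0,0,0,0],[0,0,0,0,0,0,0]]'
python3 -m creep '[[0,0,0,0,0,0,0],[0,0,0,0,0,0,0]]'
python3 - <<'E'
from h import *
o=bot.get_obs();print(o["position"],o["joints"].round(2) if hasattr(o["joints"],"round") else o["joints"])
f=grab("wrist");save(f,"w3.png")
import pickle;pickle.dump(f,open("w3.pkl","wb"))
for l in ("lock","cabinet","key","drawer_handle"):
  for x in cams.regions_of(l,f)[:2]:
    ys,xs=np.nonzero(x["region"]);print(l,x["score"],cv2.minAreaRect(np.c_[xs,ys].astype(np.float32)))
E
```

```text
time_s: 6.1
position: [0.531, 0.0986, 0.2205]
orientation: [[0.979, 0.205, 0.002], [0.205, -0.979, 0.002], [0.003, -0.001, -1.0]]
force: [0.4, -0.7, -0.9]
gripper_width: 0.0086
finger_force: 60.1
time_s: 6.9
position: [0.6015, -0.1375, 0.2191]
orientation: [[0.977, 0.215, 0.0], [0.215, -0.977, -0.0], [0.0, 0.0, -1.0]]
force: [0.8, 1.1, -0.6]
gripper_width: 0.0093
finger_force: 60.1
time_s: 7.1
position: [0.6012, -0.1351, 0.2188]
orientation: [[0.976, 0.218, -0.0], [0.218, -0.976, 0.001], [-0.0, -0.001, -1.0]]
force: [-0.1, -0.0, -0.8]
gripper_width: 0.0094
finger_force: 60.1
[ 0.60116562 -0.13506369  0.21879182] [-0.31  0.5   0.66  1.67 -0.34  1.09 -0.9 ]
lock 0.67 ((277.0, 132.5), (265.0, 338.0), 90.0)
cabinet 0.83 ((277.5, 132.5), (265.0, 337.0), 90.0)
key 0.89 ((277.9999694824219, 290.5), (98.99998474121094, 25.999996185302734), 90.0)
drawer_handle 0.82 ((280.80059814453125, 207.32745361328125), (113.60562896728516, 266.12530517578125), 88.87670135498047)
```

View pics/w3.png

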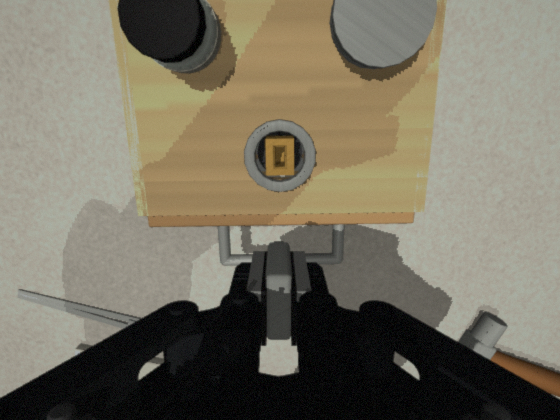

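The lock is at (280,157) with the slot upright, the jar and tin are behind it, and the key is held at (278,290).

```bash
python3 - <<'E'
from h import *
import pickle;f=pickle.load(open("w3.pkl","rb"))
R=f["image"];a=cv2.resize(R[120:200,240:320],None,fx=5,fy=5,interpolation=2);b=cv2.resize(R[220:350,215:345],None,fx=3.08,fy=3.08,interpolation=2)[:400,:400]
cv2.imwrite("pics/c3.png",cv2.cvtColor(np.hstack([a,b]),cv2.COLOR_RGB2BGR))
hsv=cv2.cvtColor(R,cv2.COLOR_RGB2HSV);w=np.zeros(R.shape[:2],np.uint8);w[132:184,260:300]=1
m=((hsv[...,1]>150)&(hsv[...,2]>110)).astype(np.uint8)*w
ct=max(cv2.findContours(m,0,1)[0],key=cv2.contourArea);mr=cv2.minAreaRect(ct);print(mr)
Q=np.array([onz(f,*p[0],.099)[:2]*1000 for p in ct],np.float32);print("brass",cv2.minAreaRect(Q))
# front edge of top
P=[onz(f,u,v,.09) for u,v in ((150,217),(412,213))];print(P,np.degrees(np.arctan2(-(P[0]-P[1])[0],(P[0]-P[1])[1])))
T=f["W"]@np.linalg.inv(np.array(f["hand_eye"]))
for x,y,z in ((0,0,.0436),(.006,0,.0436),(-.006,0,.0436),(.014,0,-.0124),(-.014,0,-.0124),(.014,0,.0216),(.006,.0025,.0436),(.006,-.0025,.0436),(.014,.005,-.0124),(.014,-.005,-.0124)):
    print((x,y,z),proj(f,(T@[x,y,z,1])[:3]).round(1))
E
```

```text
((279.5, 156.0), (36.0, 27.0), 90.0)
brass ((637.5725708007812, -127.84526062011719), (25.38955307006836, 19.143333435058594), 13.245320320129395)
[array([ 0.56883696, -0.04091675,  0.09      ]), array([ 0.61587995, -0.23708864,  0.09      ])] 13.485163417855262
(0, 0, 0.0436) [278.  247.7]
(0.006, 0, 0.0436) [278. 237.]
(-0.006, 0, 0.0436) [278.  258.1]
(0.014, 0, -0.0124) [277.9 273.5]
(-0.014, 0, -0.0124) [278.  339.5]
(0.014, 0, 0.0216) [278.  238.4]
(0.006, 0.0025, 0.0436) [282.8 237. ]
(0.006, -0.0025, 0.0436) [273.2 237. ]
(0.014, 0.005, -0.0124) [291.8 273.5]
(0.014, -0.005, -0.0124) [264.1 273.5]
```

View pics/c3.png

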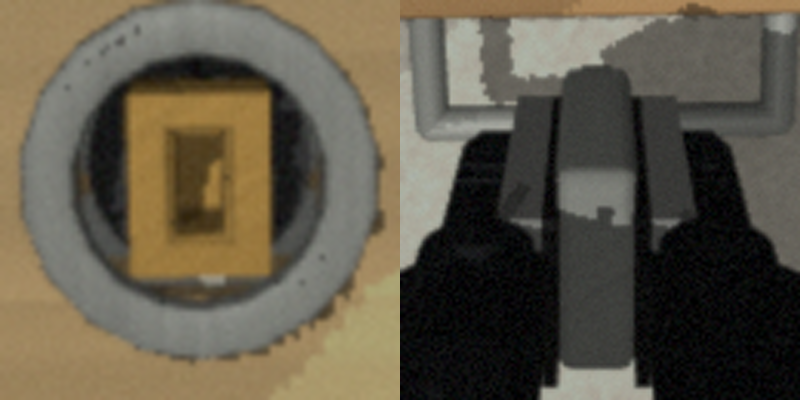

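```bash
python3 -m creep '[[0,6,1,-16,0,0,0.7],[0,6,1,-16,0,0,0],[0,5.5,1,-16,0,0,0],[0,0,0,-16,0,0,0],[0,0,0,0,0,0,0],[0,0,0,0,0,0,0],[0,0,0,0,0,0,0]]'
python3 - <<'E'
from h import *
import pickle
f=grab("wrist");R=f["image"]
o=bot.get_obs();print(o["position"],np.array(o["orientation"]).round(4).tolist())
pickle.dump(f,open("w4.pkl","wb"))
cv2.imwrite("pics/c4.png",cv2.cvtColor(cv2.resize(R[140:350,190:370],None,fx=2.8,fy=2.8,interpolation=2),cv2.COLOR_RGB2BGR))
hsv=cv2.cvtColor(R,cv2.COLOR_RGB2HSV);w=np.zeros(R.shape[:2],np.uint8);w[132:240,240:320]=1
m=((hsv[...,1]>150)&(hsv[...,2]>100)).astype(np.uint8)*w
ct=max(cv2.findContours(m,0,1)[0],key=cv2.contourArea);print(cv2.minAreaRect(ct))
Q=np.array([onz(f,*p[0],.099)[:2]*1000 for p in ct],np.float32);print("brass",cv2.minAreaRect(Q))
E
```

```text
time_s: 8.05
position: [0.6191, -0.1344, 0.1552]
orientation: [[0.974, 0.228, 0.001], [0.228, -0.974, -0.0], [0.0, 0.0, -1.0]]
force: [0.9, -0.1, 0.1]
gripper_width: 0.0092
finger_force: 60.0
[ 0.61919393 -0.13431308  0.1554386 ] [[0.9737, 0.2277, 0.001], [0.2277, -0.9737, -0.0003], [0.0009, 0.0005, -1.0]]
((273.5, 205.5), (45.0, 35.0), 90.0)
brass ((637.2882080078125, -127.64686584472656), (25.584575653076172, 19.022737503051758), 13.099259376525879)
```

View pics/c4.png

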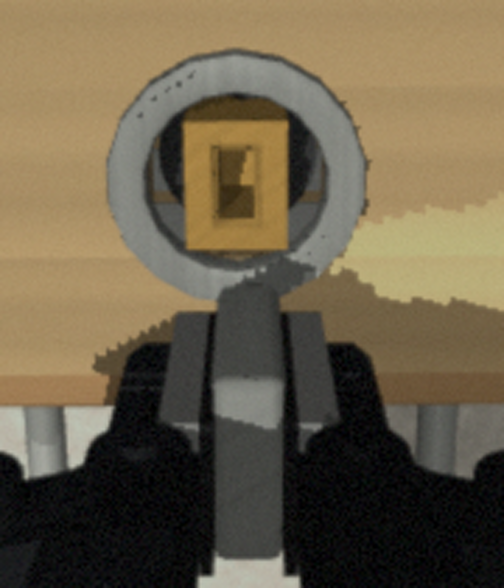

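```bash
python3 -m creep '[[0,9,3.5,0,0,0,0],[0,9.4,3.2,0,0,0,0],[0,0,0,-5,0,0,0],[0,0,0,0,0,0,0],[0,0,0,0,0,0,0],[0,0,0,0,0,0,0],[0,0,0,0,0,0,0],[0,0,0,0,0,0,0]]'
```

```text
time_s: 8.9
position: [0.6371, -0.1275, 0.1499]
orientation: [[0.974, 0.228, 0.0], [0.228, -0.974, -0.0], [0.0, 0.0, -1.0]]
force: [-1.1, -0.4, -0.8]
gripper_width: 0.0089
finger_force: 60.0
```

```bash
python3 -m creep '[[0,0.4,0,-4,0,0,0],[0,0,0,-4,0,0,0],[0,0,0,-3,0,0,0],[0,0,0,-2,0,0,0],[0,0,0,0,0,0,0],[0,0,0,0,0,0,0]]'
```

```text
time_s: 9.5
position: [0.6376, -0.1274, 0.1368]
orientation: [[0.974, 0.228, -0.0], [0.228, -0.974, -0.0], [-0.0, 0.0, -1.0]]
force: [-0.2, -0.6, -0.8]
gripper_width: 0.009
finger_force: 60.0
```

```bash
python3 -m creep '[[0,0,0,-4,0,0,0],[0,0,0,-4,0,0,0],[0,0,0,-4,0,0,0],[0,0,0,-3,0,0,0],[0,0,0,-2,0,0,0],[0,0,0,0,0,0,0],[0,0,0,0,0,0,0]]'
```

```text
time_s: 10.2
position: [0.6374, -0.1273, 0.1201]
orientation: [[0.974, 0.228, -0.0], [0.228, -0.974, 0.0], [-0.0, -0.0, -1.0]]
force: [-2.1, 0.6, 4.7]
gripper_width: 0.0092
finger_force: 60.8
```

```bash
python3 -m creep '[[0,0,0,0,0,0,0],[0,0,0,0,0,0,6],[0,0,0,0,0,0,6],[0,0,0,0,0,0,6],[0,0,0,0,0,0,6],[0,0,0,0,0,0,3],[0,0,0,0,0,0,0],[0,0,0,0,0,0,0]]' 100; python3 -c "
from h import *
o=bot.get_obs();print(o['torque'],o['force'],o['joints'])"
python3 -m creep '[[0,0,0,0,0,0,5],[0,0,0,0,0,0,4],[0,0,0,0,0,0,0],[0,0,0,0,0,0,0]]'; python3 -c "
from h import *
o=bot.get_obs();print(o['torque'],o['force'])"
```

```text
time_s: 11.0
position: [0.6378, -0.1271, 0.1202]
orientation: [[0.765, 0.644, 0.001], [0.644, -0.765, 0.0], [0.001, 0.0, -1.0]]
force: [-1.6, 1.5, 6.0]
gripper_width: 0.0085
finger_force: 98.0
[0.39846602 0.4183751  0.01263318] [-1.59213147  1.49098269  6.01464784] [-0.18406263  0.62752453  0.46371001  1.67315273 -0.33699523  0.92048785
 -0.46188576]
time_s: 11.4
position: [0.6377, -0.1271, 0.1202]
orientation: [[0.655, 0.755, 0.0], [0.755, -0.655, 0.001], [0.001, -0.0, -1.0]]
force: [-2.3, 1.7, 6.2]
gripper_width: 0.0085
finger_force: 98.3
[ 0.41895065  0.60541928 -0.15974521] [-2.26601249  1.73196271  6.22983273]
```

```bash
python3 -m creep '[[0,0,0,0,0,0,4],[0,0,0,0,0,0,3],[0,0,0,0,0,0,0],[0,0,0,0,0,0,0]]'; python3 -c "
from h import *
o=bot.get_obs();print(o['torque'],o['force'])
f=grab('wrist');cv2.imwrite('pics/c5.png',cv2.cvtColor(cv2.resize(f['image'][150:390,160:400],None,fx=2.4,fy=2.4,interpolation=2),cv2.COLOR_RGB2BGR))"
```

```text
time_s: 11.8
position: [0.6374, -0.1272, 0.1202]
orientation: [[0.559, 0.829, -0.0], [0.829, -0.559, 0.0], [0.0, -0.0, -1.0]]
force: [-4.2, 1.8, 6.5]
gripper_width: 0.0085
finger_force: 98.4
[ 0.34974474  0.73474005 -0.24044873] [-4.2328366   1.83076029  6.54860811]
```

View pics/c5.png

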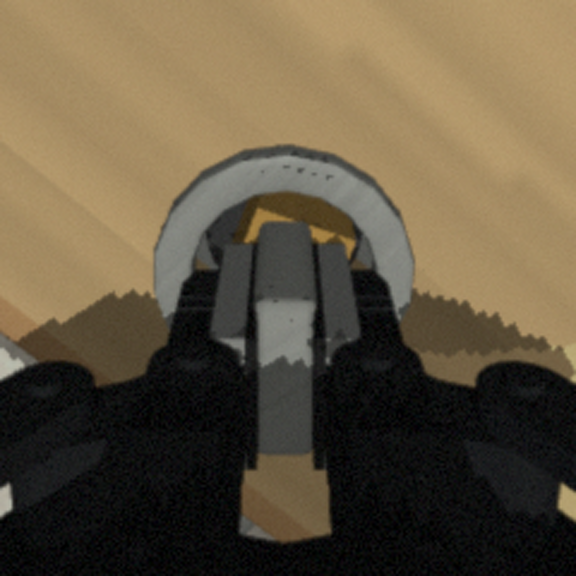

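The brass face lags the key by about 15–20° of slot slack, so it has turned about 25° so far. I'll keep turning gently.

```bash
python3 -m creep '[[0,0,0,0,0,0,4],[0,0,0,0,0,0,4],[0,0,0,0,0,0,0],[0,0,0,0,0,0,0]]'; python3 -c "
from h import *
o=bot.get_obs();print(o['torque'],o['force'])"
python3 -m creep '[[0,0,0,0,0,0,4],[0,0,0,0,0,0,0],[0,0,0,0,0,0,0]]'; python3 -c "
from h import *
o=bot.get_obs();print(o['torque'],o['force'])"
```

```text
time_s: 12.25
position: [0.6374, -0.1273, 0.1202]
orientation: [[0.439, 0.899, -0.0], [0.899, -0.439, 0.001], [0.001, -0.0, -1.0]]
force: [-2.3, 2.1, 7.1]
gripper_width: 0.0083
finger_force: 98.7
[ 0.39032115  0.70488628 -0.72837558] [-2.32344103  2.07824367  7.14650014]
time_s: 12.55
position: [0.6366, -0.1277, 0.1201]
orientation: [[0.375, 0.927, -0.002], [0.927, -0.375, 0.0], [-0.0, -0.002, -1.0]]
force: [-6.3, 0.3, 9.6]
gripper_width: 0.0083
finger_force: 99.0
[ 0.20859166  1.51678783 -0.42793444] [-6.2803992   0.25529988  9.58597746]
```

```bash
python3 -c "
from h import *
f=grab('wrist');cv2.imwrite('pics/c6.png',cv2.cvtColor(cv2.resize(f['image'][190:350,200:360],None,fx=3.6,fy=3.6,interpolation=2),cv2.COLOR_RGB2BGR))"
```

```text
(no output)
```

View pics/c6.png

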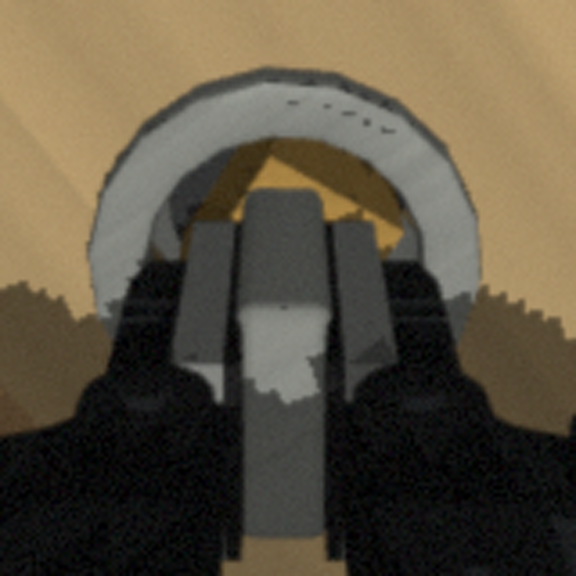

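The brass edge now lags by about 31°, and the lag has grown along with the torque. That is the dead stop at 30°, so the other way unlocks. I'll turn back.

```bash
python3 -m creep '[[0,0,0,0,0,0,-7],[0,0,0,0,0,0,-8],[0,0,0,0,0,0,-8],[0,0,0,0,0,0,-8],[0,0,0,0,0,0,-8],[0,0,0,0,0,0,-8],[0,0,0,0,0,0,-8],[0,0,0,0,0,0,0]]'
python3 -c "
from h import *
o=bot.get_obs();print(o['torque'],o['force'])"
python3 -m creep '[[0,0,0,0,0,0,-6],[0,0,0,0,0,0,-6],[0,0,0,0,0,0,-6],[0,0,0,0,0,0,-6],[0,0,0,0,0,0,-6],[0,0,0,0,0,0,-6],[0,0,0,0,0,0,-6],[0,0,0,0,0,0,0]]'
python3 -c "
from h import *
o=bot.get_obs();print(o['torque'],o['force'],o['joints'])"
```

```text
time_s: 13.4
position: [0.6383, -0.1273, 0.1202]
orientation: [[0.975, 0.223, 0.001], [0.223, -0.975, -0.001], [0.001, 0.001, -1.0]]
force: [0.0, 0.4, 6.5]
gripper_width: 0.0083
finger_force: 98.2
[ 0.18326808 -0.00753529  0.03926888] [0.04016076 0.37373078 6.48431669]
time_s: 14.2
position: [0.6382, -0.1283, 0.1202]
orientation: [[0.874, -0.485, 0.001], [-0.485, -0.874, -0.002], [0.002, 0.001, -1.0]]
force: [0.7, -1.6, 4.7]
gripper_width: 0.0082
finger_force: 98.3
[-0.44506418 -0.07191099  0.00344946] [ 0.68211879 -1.59857906  4.71523818] [-0.37139092  0.71132761  0.79128574  1.68909473 -0.58588285  0.99208206
 -1.44744145]
```

Turned -42° from the start with no stop. Continuing.

```bash
python3 -m creep '[[0,0,0,0,0,0,-6],[0,0,0,0,0,0,-6],[0,0,0,0,0,0,-6],[0,0,0,0,0,0,-6],[0,0,0,0,0,0,-5],[0,0,0,0,0,0,0]]'
python3 -c "
from h import *
o=bot.get_obs();print(o['torque'],o['force'],o['joints'])"
python3 -m creep '[[0,0,0,0,0,0,-5],[0,0,0,0,0,0,-5],[0,0,0,0,0,0,-5],[0,0,0,0,0,0,0]]'
python3 -c "
from h import *
o=bot.get_obs();print(o['torque'],o['force'],o['joints'])
f=grab('wrist');cv2.imwrite('pics/c7.png',cv2.cvtColor(cv2.resize(f['image'][190:350,200:360],None,fx=3.6,fy=3.6,interpolation=2),cv2.COLOR_RGB2BGR))"
```

```text
time_s: 14.8
position: [0.6377, -0.1289, 0.1202]
orientation: [[0.531, -0.848, 0.001], [-0.848, -0.531, -0.003], [0.003, 0.001, -1.0]]
force: [-0.6, -2.8, 5.1]
gripper_width: 0.0083
finger_force: 98.7
[-0.680911    0.15885717  0.05217104] [-0.58526385 -2.77555694  5.08496142] [-0.43560305  0.7630421   0.92310711  1.69475189 -0.68985901  1.04138237
 -1.86148847]
time_s: 15.2
position: [0.6374, -0.129, 0.1202]
orientation: [[0.293, -0.956, 0.0], [-0.956, -0.293, -0.003], [0.002, 0.001, -1.0]]
force: [-1.7, -3.4, 6.0]
gripper_width: 0.0083
finger_force: 98.8
[-0.80677504  0.3936296   0.0259577 ] [-1.70214641 -3.39109263  5.97145465] [-0.46449252  0.79338964  0.98883681  1.69735662 -0.74238907  1.07154558
 -2.07820487]
```

View pics/c7.png

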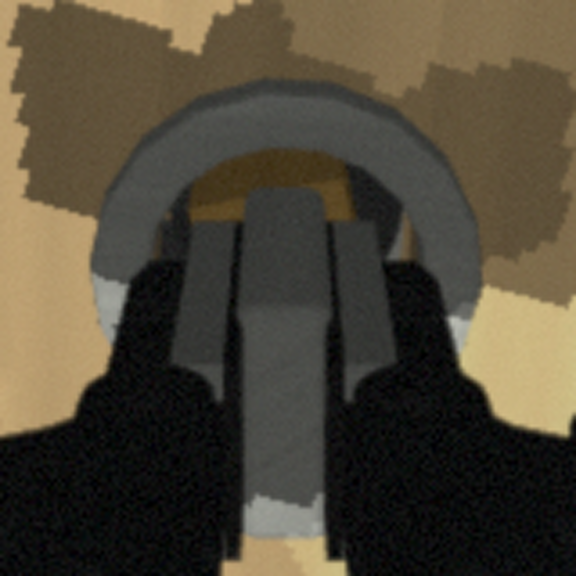

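The brass is now square with the tool, about 83° round. I'll release the key and rise.

```bash
python3 -m creep '[[12,0,0,0,0,0,0],[30,0,0,0,0,0,0],[30,0,0,0,0,0,0],[30,0,0,0,0,0,0],[30,0,0,10,0,0,0],[30,0,0,20,0,0,0],[30,0,0,30,0,0,0],[30,0,0,30,0,0,0]]' 60
python3 -m creep '[[30,-15,-3,10,0,0,0],[30,-20,-4,0,0,0,0],[30,-20,-4,0,0,0,0],[30,-20,-4,0,0,0,-1.9],[30,-10,-3,0,0,0,-2],[30,-9,-2,0,0,0,0],[30,0,0,0,0,0,0],[30,0,0,0,0,0,0]]'
python3 - <<'E'
from h import *
f=grab("wrist");save(f,"w8.png");g=grab("side")
print(bot.get_obs()["joints"])
for n,f in(("w",f),("side",g)):
 for l in ("drawer_handle","key"):
  for x in cams.regions_of(l,f)[:1]:
    ys,xs=np.nonzero(x["region"]);mr=cv2.minAreaRect(np.c_[xs,ys].astype(np.float32));print(n,l,x["score"],mr)
im=f["image"];cv2.imwrite("pics/c8.png",cv2.cvtColor(np.hstack([cv2.resize(grab("wrist")["image"],(440,330)),cv2.resize(g["image"][160:260,190:330],None,fx=2.5,fy=3.3,interpolation=2)]),cv2.COLOR_RGB2BGR))
E
```

```text
time_s: 16.05
position: [0.6373, -0.1274, 0.2113]
orientation: [[0.295, -0.955, -0.0], [-0.955, -0.295, -0.0], [0.0, 0.0, -1.0]]
force: [0.4, -0.8, -0.9]
gripper_width: 0.03
finger_force: 0.0
time_s: 16.85
position: [0.5442, -0.147, 0.2199]
orientation: [[0.231, -0.973, 0.0], [-0.973, -0.231, -0.0], [0.0, -0.0, -1.0]]
force: [0.9, 0.1, 0.0]
gripper_width: 0.0299
finger_force: 0.0
[-0.58599726  0.57933831  1.16207743  1.82005508 -0.58556605  1.14002919
 -2.13134936]
w drawer_handle 0.96 ((243.8896942138672, 162.01145935058594), (123.90977478027344, 205.0746307373047), 14.449028968811035)
w key 0.64 ((140.8235321044922, 209.29412841796875), (48.02205276489258, 34.92512893676758), 75.96376037597656)
side drawer_handle 0.58 ((294.9308166503906, 208.47970581054688), (63.32292938232422, 19.27920913696289), 79.77783203125)
```

View pics/c8.png

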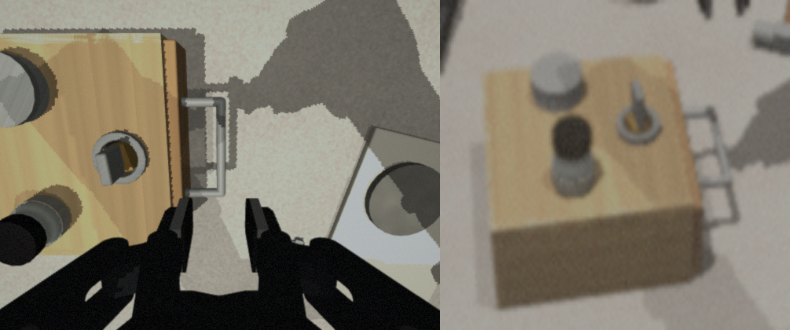

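The key stands in the turned lock, and the handle bar lies at about (283,187) in the full wrist image, between the finger lines.

```bash
python3 - <<'E'
from h import *
f=grab("wrist");o=bot.get_obs()
R=np.array(o["orientation"]);p=np.array(o["position"])
for u,v in ((283,187),(282,135),(281,235)):
    q=onz(f,u,v,.06);print(q.round(4),((q-p)@R*1000).round(1), ((q-p)*1000).round(1))
E
```

```text
[ 0.5416 -0.1534  0.06  ] [  5.3   3.4 159.8] [  -2.2   -6.  -159.8]
[ 0.5524 -0.1951  0.06  ] [ 48.4   2.5 159.8] [   8.7  -47.7 -159.8]
[ 0.5332 -0.1109  0.06  ] [-37.9   1.8 159.8] [ -10.5   36.4 -159.8]
```

```bash
python3 -m creep '[[30,-1.2,-5.5,-15,0,0,0],[30,0,0,-30,0,0,0],[30,0,0,-30,0,0,0],[30,0,0,-25,0,0,0],[30,0,0,-20,0,0,0],[30,0,0,-10,0,0,0],[30,0,0,0,0,0,0]]'
python3 -m creep '[[30,0,0,-12,0,0,0],[30,0,0,-12,0,0,0],[30,0,0,-8,0,0,0],[30,0,0,0,0,0,0],[0,0,0,0,0,0,0],[0,0,0,0,0,0,0],[0,0,0,0,0,0,0],[0,0,0,0,0,0,0]]' 60
```

```text
time_s: 17.95
position: [0.5413, -0.1529, 0.0884]
orientation: [[0.229, -0.973, -0.003], [-0.973, -0.229, 0.0], [-0.001, 0.002, -1.0]]
force: [0.2, -0.4, 0.5]
gripper_width: 0.03
finger_force: 0.0
time_s: 18.75
position: [0.5425, -0.1529, 0.0581]
orientation: [[0.23, -0.973, 0.0], [-0.973, -0.23, -0.0], [0.0, -0.0, -1.0]]
force: [0.6, 0.4, 2.0]
gripper_width: 0.008
finger_force: 58.5
```

```bash
python3 -m creep '[[0,-5,-1.2,0,0,0,0],[0,-10,-2.3,0,0,0,0],[0,-10,-2.3,0,0,0,0],[0,-10,-2.3,0,0,0,0],[0,0,0,0,0,0,0]]'
python3 -m creep '[[0,-10,-2.3,0,0,0,0],[0,-10,-2.3,0,0,0,0],[0,-10,-2.3,0,0,0,0],[0,-10,-2.3,0,0,0,0],[0,-10,-2.3,0,0,0,0],[0,0,0,0,0,0,0]]'
```

```text
time_s: 19.25
position: [0.5051, -0.1619, 0.0581]
orientation: [[0.227, -0.974, -0.001], [-0.974, -0.227, 0.0], [-0.0, 0.001, -1.0]]
force: [-3.3, -2.6, 5.2]
gripper_width: 0.0076
finger_force: 59.4
time_s: 19.85
position: [0.4554, -0.1738, 0.0581]
orientation: [[0.227, -0.974, -0.001], [-0.974, -0.227, -0.001], [0.001, 0.001, -1.0]]
force: [-0.8, -5.5, 4.5]
gripper_width: 0.0076
finger_force: 59.6
```

```bash
python3 -m creep '[[0,-4,-0.9,0,0,0,0],[0,-4,-0.9,0,0,0,0],[0,-3,-0.7,0,0,0,0],[0,-2,-0.5,0,0,0,0],[0,0,0,0,0,0,0],[0,0,0,0,0,0,0]]'
```

```text
time_s: 20.45
position: [0.4457, -0.1761, 0.0581]
orientation: [[0.23, -0.973, 0.002], [-0.973, -0.23, -0.002], [0.002, -0.002, -1.0]]
force: [8.6, -3.5, -1.2]
gripper_width: 0.0078
finger_force: 59.0
```

```bash
python3 -m creep '[[0,-3,-0.7,0,0,0,0],[0,0,0,0,0,0,0],[0,0,0,0,0,0,0]]'
python3 -m creep '[[0,4,1,0,0,0,0],[12,0,0,0,0,0,0],[28,0,0,0,0,0,0],[28,0,0,0,0,0,0],[28,0,0,0,0,0,0]]'
```

```text
time_s: 20.75
position: [0.4455, -0.1762, 0.0582]
orientation: [[0.232, -0.973, 0.006], [-0.973, -0.232, -0.002], [0.003, -0.005, -1.0]]
force: [17.9, -2.3, -12.7]
gripper_width: 0.008
finger_force: 58.7
time_s: 21.25
position: [0.4447, -0.1747, 0.0576]
orientation: [[0.23, -0.973, -0.001], [-0.973, -0.23, 0.001], [-0.001, 0.001, -1.0]]
force: [0.2, -1.0, 0.2]
gripper_width: 0.0279
finger_force: 0.0
```

The drawer is hard against its stop. I'll rise clear and check that the key is seated.

```bash
python3 -m creep '[[28,0,0,10,0,0,0],[28,0,0,25,0,0,0],[28,0,0,35,0,0,0],[28,0,0,40,0,0,0],[28,0,0,40,0,0,0],[28,0,0,10,0,0,0],[28,0,0,0,0,0,0],[28,0,0,0,0,0,0]]'
python3 - <<'E'
from h import *
s=grab("scene");d=grab("side")
c=np.array([.6376,-.1277])
for n,f in(("s",s),("d",d)):
    print(n,"exp shoulder .099",proj(f,[*c,.099]),"bow top .133",proj(f,[*c,.133]))
    for x in cams.spot_in("key",f)[:2]: print(x["score"],(np.array(x["bbox"])*[560,420,560,420]).round(1))
C=lambda f,v,u:cv2.resize(f["image"][v:v+120,u:u+110],None,fx=3.6,fy=3.6,interpolation=2)
cv2.imwrite("pics/c9.png",cv2.cvtColor(np.hstack([C(s,180,190),C(d,140,220)]),cv2.COLOR_RGB2BGR))
E
```

```text
time_s: 22.05
position: [0.445, -0.1745, 0.2172]
orientation: [[0.23, -0.973, -0.001], [-0.973, -0.23, 0.001], [-0.001, 0.0, -1.0]]
force: [0.2, -0.1, -0.2]
gripper_width: 0.028
finger_force: 0.0
s exp shoulder .099 [253.91138407 240.24494109] bow top .133 [253.05932413 230.43827199]
0.71 [249.  227.5 261.1 246. ]
d exp shoulder .099 [268.88558862 195.4924268 ] bow top .133 [268.82950717 185.97601613]
```

View pics/c9.png

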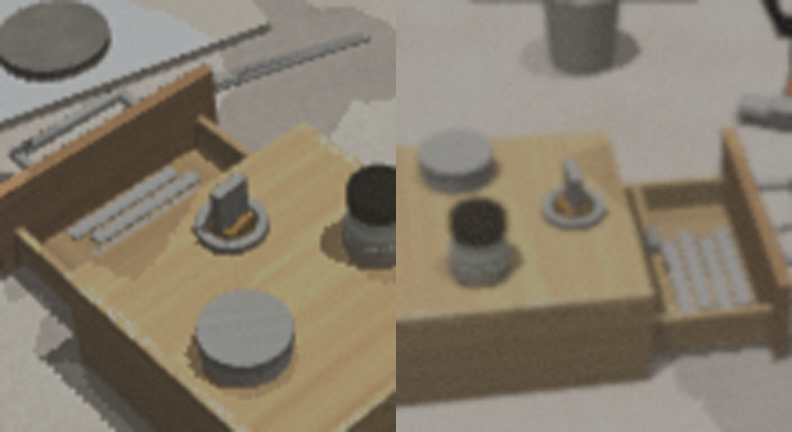

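The drawer is out, and the bow tops match a seated key within a pixel: about scene row 230 and side row 185.5, against 230.4 and 186 expected.

```bash
python3 -c "
from bench import bot
print(bot.job_done())"
```

```text
the job is handed in; nothing more can be done
None
```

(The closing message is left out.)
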